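Funnel in the jar, quail's egg in the tongs

ROBOT

A 6-joint arm with a two-finger parallel gripper is mounted at the origin on a cart in front of the work surface, level with it; the furniture and walls round the work are solid. World frame = base frame: x ahead of the robot, y to its left, z up, the work surface at z = 0. Lengths are in m, angles in degrees, forces in N, time in s.
With the tool pointing down it reaches from about 0.375 to 0.9 m from the base axis. Payload 3.1 kg.
Tool frame: the origin (TCP) lies at the very end of the fingers, on their centre line; the grasp point (between the pads) lies 19 mm behind it; z points along the fingers, y is the line along which they close (so a half turn about z gives the same grasp; the last joint's range is limited). The gripper opens to 87 mm and grips with 3 to 60 N. Pads are 19 mm wide; open, the fingers measure 117 mm over their backs; the gripper's body (75 mm by 190 mm) begins 51 mm behind the grasp point.
Start: joints at [59.96, 30.224, 82.088, -0, 67.689, -10.227], TCP at [0.212, 0.588, 0.223] pointing down, gripper open.
Joint ranges: [-176.69, 176.69], [-43.24, 126.21], [12.49, 139.97], [-82, 262], [0, 151.66], [-163.58, 163.58]. Speed limits (degrees/s): [159.86, 159.86, 180, 180, 180, 180].

INTERFACE

Orientations are given as a 3x3 rotation matrix whose columns are the frame's x, y, z axes.
In Python, from rig import bot gives the robot as it stands.
- The arm moves only by the tool move_arm, never from a script. Its argument "increments" is a list of rows, each an object with "xyz": the shift along the tool's x, y, z in mm, a list of three; "roll": the turn about the tool's z in rad; "grip": the opening in per cent of the stroke, from 0 (shut) to 100 (fully open). A call has 1 to 5 rows; each row shifts and turns the commanded pose from where the row before left it, along the tool's axes as they then stand; what a row does not reach is not made up. A row lasts 1/12 s, in which the tool goes at most 41.7 mm and 7.16 degrees, less where a joint would pass 70% of its speed; a pose out of reach is approached as far as the arm can. A call is refused whole if a number of a shift passes 41.7 or a number of a turn 0.125, either way. A call with a gripper value outside its range is refused whole. The fingers move at their own pace and stop on an object; the grip force is fixed at half the most. Time passes only in rows, so rows that do not move let the fingers close. It gives the time, the measured TCP pose, the force, the opening and the grip force at its end, in the units of the state.
- bot.read_state(): the state, without advancing time (a new reading comes with each control period).
- bot.capture(name): name is "side" or "top"; returns (picture, depth): 400x640x3 uint8, red, green, blue; 400x640 float32, m along the optical axis (not along the pixel's ray), 0 where there is no reading.
- bot.camera_model(name): a dict with "intrinsics" (3x3 intrinsics, pixels), "D" ([k1, k2, p1, p2, k3] as OpenCV has them; the pictures are not rectified), "rvec" (rotation vector, rad) and "tvec" (3), from world to camera coordinates, as OpenCV has them. Camera axes: x right, y down, z forward; pixel columns grow to the right and rows downward; lengths in m; the calibration is good to about 2 mm. A picture is of the moment at which its call begins. camera_model takes no time and is no camera call.
- bot.hand_in(): hands the job in; it is judged then, once.
Trained networks look in the newest picture that a camera, given by its name, has taken for a name from the list of things; names that differ only in an ending like _2 or _b are one class to them, and where a whole thing is asked for, a point or a joint stands for the part that bears it (a point fixed in the world has none). Each returns a list of dicts, best first, with "conf" (0 to 1); they miss things now and then, are a little off and sometimes report something else, mostly with a low value. They report only what shows in the picture. A call takes as long as a camera call. They do not tell look-alikes from the thing itself.
- bot.spot_in(label, camera): "at" ([x, y, z] in m, in the coordinates of the camera as it stood for that picture, good to about 4 mm: the middle of the surface that is visible of it).
- bot.trace(label, camera): "mask" (400x640 bool, what is visible of it).
The state is a dict: "time_s": time; "joint_positions": joint angles; "qvel": joint speeds; "tau": joint torques, N m; "position": TCP position; "tcp_rot": TCP orientation; "force": force on the tool from outside, world axes, zero at the start; "moment": the same for the moment, N m; "opening": opening from 0.0 (shut) to 1.0 (fully open); "grasp_force": force on a finger pad.
Only numpy, scipy, OpenCV 4.12 (cv2) and the standard library are available. Lean on these libraries where they do the work, as an engineer would, in place of code of your own. Each camera call takes 0.05 s, during which the arm holds its last target. There are 200 camera calls.

TASK

I am filling the preserving jar with quail's eggs. First set the funnel upright into the jar's mouth, stem down, and let go of it; then take the tongs from their holder, close their jaws on the quail's egg (the small egg, not the hen's egg), and carry it to just above the funnel, centred over its opening. Finish still holding the tongs there, with the egg hanging still in their jaws clear of the funnel; touch the egg only with the tongs, and leave the hen's egg and the other things where they stand.

Things in the scene. Friction and masses are not known exactly. Their poses are not given: they have to be found in the camera images.
- jar: White stoneware preserving jar, loose, 0.5 kg, 88 mm tall, body 74 mm across, narrowing to a round neck 54 mm outside and 46 mm inside. Origin: centre of its underside, z up.
- jar_mouth (a point): Centre of the jar's mouth, level with its rim, 88 mm above its underside.
- funnel_mid (a point): Middle of the small steel funnel (loose, 80 g, 60 mm tall, standing stem down): on its axis, 30 mm above the stem's end; z up to the collar. Round stem 30 mm long, 36 mm across at its end, 40 at its top; above it a cone 12 mm tall, then a straight collar 18 mm tall, 60 mm across, to grip from above. Seated, the cone rests on the jar's rim and this point is about 3 mm below the rim.
- funnel_mouth (a point): Centre of the funnel's open top, on its axis, level with the collar's upper edge; 30 mm above funnel_mid.
- holder: White rectangular stoneware holder, open at the top, in which the tongs stand. 32 x 90 x 60 mm (x, y, z), 0.5 kg, loose; its inside is 22 x 80 mm with a floor 5 mm thick. Origin: centre of its underside, long side along its y.
- tongs: Steel serving tongs, 143 mm tall, 80 g, standing jaws down in the holder. A small head at the top joins two arms that spread downward, hinged there 137 mm above the jaws' ends; they close symmetrically along the tongs' y axis and are sprung open. Origin: midway between the jaws, level with their ends; z up to the head.
- tongs_grip (a point): Where to grip the tongs: midway between the black grip plates (16 mm wide, 44 tall), 103 mm above the jaws' ends, 40 mm below the tongs' top. Squeeze along y. Width over the plates 51 mm open, 42 mm closed on the quail's egg. The spring pushes each plate out with 3 N open, 6 N closed: held at 46 to 48 mm wide they stay nearly open and can be carried; squeeze 15 to 30 N to hold the egg.
- tongs_jaws (a point): Middle between the two jaws, 12 mm above their lower ends and 91 mm below tongs_grip. The jaws are flat paddles 18 mm wide, 24 mm tall, 3 mm thick, 59 mm apart inside when open (66 mm outside) and parallel when closed on the quail's egg.
- quail_egg_mid (a point): Middle of the quail's egg: the smaller egg, white, 14 g, 25 mm across and 32 mm tall, standing loose in a low wooden egg cup; this point is 15 mm above its lower end. Its thickest part is at this height, about 25 mm above the worktop.
- quail_cup: Small wooden egg cup under the quail's egg: foot 38 mm across and 5 mm tall, ring 23 mm across (narrower than the egg) up to 14 mm high. Origin: centre of its underside.
- hen_egg_mid (a point): Middle of the hen's egg: the larger white egg, 44 mm across and 57 mm tall, in a bigger wooden egg cup with a 56 mm foot. Leave it alone. This point is about 43 mm above the worktop.
- tuna_tin: Tin, 86 mm across, 40 mm tall; bystander. Origin: centre of its underside.
- salt_shaker: Salt shaker, 44 mm across, 90 mm tall; bystander. Origin: centre of its underside.
- vanilla_bottle: Small dark bottle, 33 mm across, 102 mm tall; bystander. Origin: centre of its underside.
- tumbler: Clear drinking glass, 81 mm across, 92 mm tall; bystander. Origin: centre of its underside.
- funnel: The funnel as a body; origin at the centre of its stem's end, z up its axis. Its wall is 3 mm thick, the stem's bore 30 mm at its end.
- quail_egg: The quail's egg as a body; origin at its lower end.
There are look-alikes about, which are no part of the job. There is more than one size of the tongs; the job needs the larger.

How it is judged:
By the outcome, as a careful person would: the job done as asked, in the order asked, and still so for the second after the job is handed in, while the arm keeps its last pose, push and grip.
It also fails if it takes over 67 s, if anything falls off the work surface, if the arm or the gripper's body presses on something with over 40 N, if the wrist force passes 120 N, or if a joint passes its speed limit or range.

## Working session

There is one attempt and no reset: what is moved stays moved. The work goes in short steps, Python scripts to look and compute and a tool call to move; the robot and the scene stay as the last step left them, time stands still between calls to the robot, and variables do not carry over. Pictures are saved under pics/ and viewed, at most 10 in all, crops included, and the job is handed in when it is done.

Besides the shell and the picture viewer there is one more tool, called after "Call:" as name(argument=value, ...), one argument or row to a line, values as JSON. move_arm: Moves the arm, as the interface text tells. Its arguments: {"type":"object","properties":{"increments":{"type":"array"}},"required":["increments"]}

```bash
mkdir -p pics
cat > h.py <<'E'
from rig import bot
import numpy as np, cv2
def cam(n):
    m=bot.camera_model(n); R,_=cv2.Rodrigues(np.array(m["rvec"],float)); return np.array(m["intrinsics"],float),np.array(m["D"],float),R,np.array(m["tvec"],float).ravel()
def c2w(n,p):
    K,D,R,t=cam(n); return R.T@(np.array(p)-t)
def proj(n,P):
    K,D,R,t=cam(n); return cv2.projectPoints(np.array(P,float).reshape(-1,1,3),cv2.Rodrigues(R)[0],t,K,D)[0].reshape(-1,2)
def cloud(n,depth):
    K,D,R,t=cam(n); v,u=np.mgrid[0:400,0:640]
    xy=cv2.undistortPoints(np.stack([u.ravel(),v.ravel()],1).astype(float).reshape(-1,1,2),K,D).reshape(-1,2)
    d=depth.ravel(); P=np.c_[xy*d[:,None],d]; W=(P-t)@R; W[d==0]=np.nan
    return W.reshape(400,640,3)
E
python3 - <<'E'
from h import *
for n in("side","top"):
    im,d=bot.capture(n); cv2.imwrite(f"pics/{n}0.png",im[:,:,::-1]); np.save(n+"_d.npy",d)
    K,D,R,t=cam(n); print(n,"cam at",(-R.T@t).round(3),"axis",R[2].round(2),K[0,0])
    for l in ["jar","funnel","holder","tongs","quail_egg","hen_egg_mid","quail_cup","tuna_tin","salt_shaker","vanilla_bottle","tumbler"]:
        for r in bot.spot_in(l,n):
            w=c2w(n,r["at"]); print(n,l,round(r["conf"],2),w.round(3),proj(n,w)[0].round())
print(bot.read_state())
E
```

```text
side cam at [ 0.502 -0.715  0.759] axis [-0.03  0.76 -0.65] 385.4659210361948
side jar 0.74 [0.442 0.079 0.062] [309. 205.]
side funnel 0.75 [0.428 0.263 0.043] [307. 171.]
side holder 0.55 [ 0.435 -0.157  0.041] [301. 279.]
side hen_egg_mid 0.66 [ 0.514 -0.337  0.06 ] [336. 348.]
side hen_egg_mid 0.4 [0.429 0.259 0.041] [308. 172.]
side quail_cup 0.49 [ 0.378 -0.334  0.002] [269. 360.]
side tuna_tin 0.98 [0.594 0.151 0.042] [362. 194.]
side tuna_tin 0.17 [0.443 0.079 0.062] [309. 205.]
side vanilla_bottle 0.51 [0.569 0.354 0.048] [351. 153.]
side tumbler 0.77 [0.555 0.43  0.073] [346. 135.]
top cam at [0.375 0.06  1.394] axis [ 0.08 -0.01 -1.  ] 497.56481405069263
top jar 0.75 [ 0.43  -0.114  0.139] [380. 212.]
top jar 0.61 [0.441 0.095 0.062] [298. 209.]
top funnel 0.81 [0.431 0.28  0.038] [230. 213.]
top holder 0.72 [ 0.436 -0.118  0.062] [378. 211.]
top holder 0.42 [0.434 0.274 0.042] [232. 211.]
top quail_egg 0.59 [ 0.372 -0.318  0.038] [450. 235.]
top quail_egg 0.33 [0.427 0.28  0.038] [230. 214.]
top hen_egg_mid 0.59 [ 0.507 -0.323  0.063] [454. 184.]
top hen_egg_mid 0.21 [ 0.
[... 440 characters left out ...]
6.45170338e-04,
        6.76889438e+01, -1.02283721e+01]), 'qvel': array([-0.01124945,  0.05360651, -0.12363655,  0.07178691,  0.09350242,
        0.05786725]), 'tau': array([-9.56048716e-04, -4.40028155e+01, -1.76978391e+01,  6.33464847e-02,
        5.06632682e-02, -1.16928717e-05]), 'position': array([0.21178461, 0.58800289, 0.22255422]), 'tcp_rot': array([[-9.40819820e-01,  3.38907163e-01, -5.32234078e-06],
       [ 3.38907163e-01,  9.40819820e-01,  1.16062404e-05],
       [ 8.94080170e-06,  9.11560158e-06, -1.00000000e+00]]), 'force': array([ 0.38731474, -0.09111435, -0.2790834 ]), 'moment': array([-0.01384653,  0.00356847, -0.02793885]), 'grasp_force': 0.0, 'opening': 0.999587869102516}
```

View pics/side0.png

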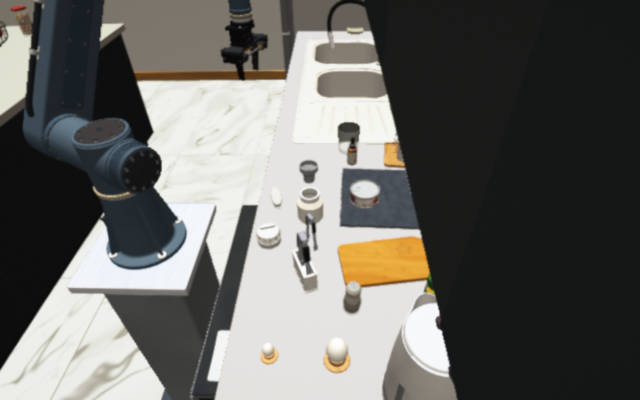

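View pics/top0.png

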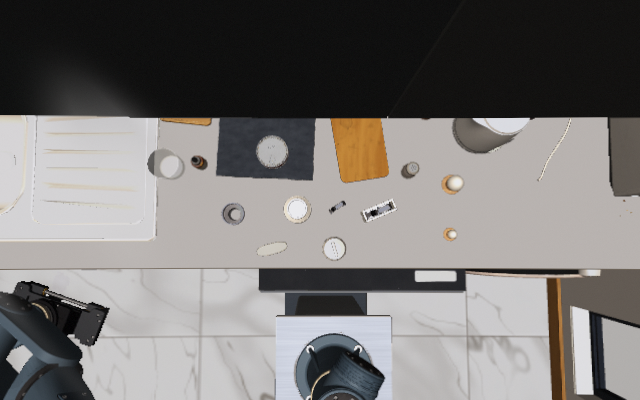

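The side view shows the funnel at (308,170), the jar at (309,203) and the tongs in their holder at (304,260). A smaller pair of tongs may stand at (312,228). The quail's egg is at (268,350) and the hen's egg at (337,352). The top view shows the funnel at (233,214), the jar at (297,209), the holder at (379,211), a tongs-like look-alike at (337,207), the quail's egg at (450,234) and the hen's egg at (454,184). There is also a white puck at (333,248).

Possible confusions:
- **Tongs:** (379,211) against (337,207) in the top view. I'll choose by height, since the larger pair is 143 mm tall.
- **Egg:** (450,234) against (454,184). The smaller one is the quail's egg.

```bash
cat > m.py <<'E'
from h import *
C={}
for n in("side","top"):
    C[n]=cloud(n,np.load(n+"_d.npy"))
def box(n,x0,x1,y0,y1,z0,z1):
    P=C[n].reshape(-1,3); P=P[~np.isnan(P[:,0])]
    return P[(P[:,0]>x0)&(P[:,0]<x1)&(P[:,1]>y0)&(P[:,1]<y1)&(P[:,2]>z0)&(P[:,2]<z1)]
def show(name,*b):
    for n in C:
        p=box(n,*b)
        if len(p)>3:
            r=cv2.minAreaRect((p[:,:2]*1000).astype(np.float32)); c,rad=cv2.minEnclosingCircle((p[:,:2]*1000).astype(np.float32))
            print(name,n,len(p),"mean",p.mean(0).round(3),"min",p.min(0).round(3),"max",p.max(0).round(3),"rect",np.round(r[0],0),np.round(r[1],0),round(r[2]),"circ",np.round(c),round(rad))
show("funnel",.38,.49,.22,.34,.045,.08)
show("jar top",.39,.5,.04,.15,.075,.11)
show("jar any",.39,.5,.04,.15,.02,.11)
show("small tongs",.38,.48,-.05,.04,.02,.2)
show("holder rim",.37,.50,-.18,-.05,.045,.066)
show("tongs hi",.37,.50,-.18,-.05,.08,.2)
show("tongs top",.37,.50,-.18,-.05,.13,.2)
show("quail",.34,.42,-.36,-.28,.02,.06)
show("quailcup",.34,.42,-.36,-.28,.003,.06)
show("hen",.45,.56,-.38,-.27,.02,.1)
show("puck",.3,.4,-.05,.05,.01,.1)
show("shaker",.5,.6,-.25,-.15,.02,.12)
E
python3 - <<'E'
from m import *
a=cv2.imread("pics/top0.png")[180:260,210:470]; b=cv2.imread("pics/side0.png")[150:370,245:365]
cv2.imwrite("pics/c1.png",np.vstack([cv2.resize(a,None,fx=3,fy=3,interpolation=cv2.INTER_CUBIC)]))
cv2.imwrite("pics/c2.png",cv2.resize(b,None,fx=2.7,fy=2.7,interpolation=cv2.INTER_CUBIC))
E
```

```text
funnel side 164 mean [0.43  0.27  0.054] min [0.402 0.24  0.045] max [0.459 0.303 0.063] rect [429. 271.] [58. 61.] 34 circ [431. 272.] 32
funnel top 111 mean [0.428 0.272 0.057] min [0.4   0.241 0.045] max [0.456 0.299 0.067] rect [428. 270.] [56. 58.] 0 circ [428. 271.] 30
jar top side 171 mean [0.442 0.098 0.083] min [0.417 0.072 0.075] max [0.467 0.129 0.092] rect [442. 101.] [50. 57.] 2 circ [443. 100.] 29
jar top top 98 mean [0.441 0.1   0.088] min [0.413 0.072 0.075] max [0.465 0.124 0.095] rect [439.  98.] [52. 52.] 0 circ [440.  98.] 28
jar any side 672 mean [0.443 0.088 0.061] min [0.405 0.061 0.02 ] max [0.478 0.136 0.092] rect [441.  96.] [69. 74.] 37 circ [442.  98.] 38
jar any top 359 mean [0.438 0.098 0.071] min [0.403 0.064 0.021] max [0.476 0.134 0.095] rect [439.  99.] [73. 70.] 0 circ [440.  99.] 37
small tongs side 186 mean [ 0.451 -0.014  0.069] min [ 0.436 -0.031  0.021] max [0.464 0.01  0.106] rect [449. -11.] [13. 45.] 30 circ [449. -11.] 23
small tongs top 71 mean [ 0.445 -0.007  0.093] min [ 0.434 -0.028  0.022] max [0.46  0.009 0.114] rect [447.  -9.] [12. 
[... 1744 characters left out ...]
059] min [ 0.491 -0.349  0.02 ] max [ 0.533 -0.309  0.078] rect [ 512. -329.] [40. 41.] 85 circ [ 513. -330.] 22
puck side 495 mean [ 0.339 -0.014  0.038] min [ 0.305 -0.034  0.01 ] max [0.368 0.028 0.062] rect [337.  -4.] [60. 60.] 56 circ [336.  -3.] 33
puck top 461 mean [ 0.334 -0.     0.045] min [ 0.303 -0.033  0.011] max [0.365 0.031 0.068] rect [334.  -1.] [64. 62.] 90 circ [339.  -5.] 39
shaker side 464 mean [ 0.549 -0.219  0.062] min [ 0.528 -0.23   0.02 ] max [ 0.571 -0.198  0.091] rect [ 549. -214.] [32. 42.] 87 circ [ 549. -210.] 21
shaker top 232 mean [ 0.544 -0.203  0.068] min [ 0.527 -0.223  0.021] max [ 0.566 -0.186  0.095] rect [ 547. -205.] [37. 39.] 89 circ [ 547. -207.] 22
```

View pics/c1.png

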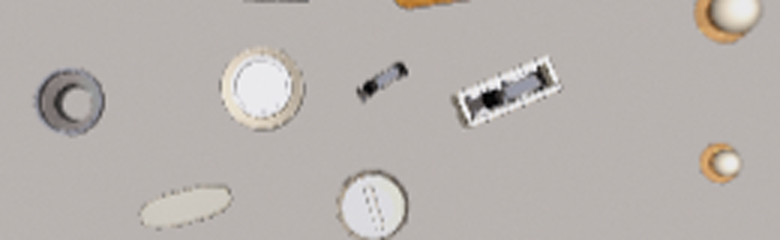

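View pics/c2.png

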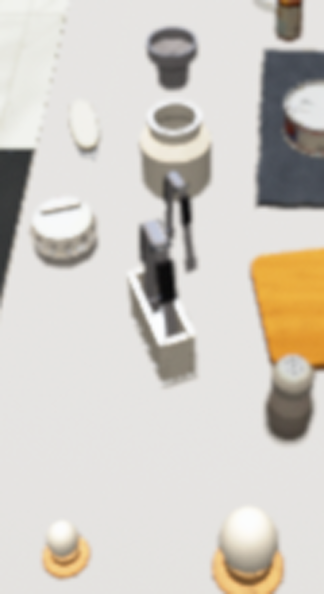

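The crops match the measurements:
- **Tongs:** the larger pair, 148 mm high in total, stands in the holder at (0.437,-0.121) with its long axis about 112.5° from x. The small pair stands free at (0.448,-0.010) and is about 110 mm tall.
- **Funnel:** (0.429,0.271).
- **Jar:** (0.441,0.099).
- **Quail's egg:** (0.376,-0.325).

I'll set out now.

Call:
move_arm(
  increments=[
    {"xyz":[0,0,0],"roll":-0.123,"grip":100},
    {"xyz":[0,0,0],"roll":-0.123,"grip":100},
    {"xyz":[0,0,0],"roll":-0.123,"grip":100},
    {"xyz":[0,0,0],"roll":-0.123,"grip":100},
    {"xyz":[0,0,0],"roll":-0.123,"grip":100},
  ],
)

```text
time_s: 1.62
position: [0.2118, 0.588, 0.2225]
tcp_rot: [[-0.962, -0.272, -0.0], [-0.272, 0.962, -0.0], [0.0, -0.0, -1.0]]
force: [-0.2, -0.2, -0.2]
opening: 0.999
grasp_force: 0.0
```

Call:
move_arm(
  increments=[
    {"xyz":[0,0,0],"roll":-0.123,"grip":100},
    {"xyz":[-6,-30,0],"roll":0,"grip":100},
    {"xyz":[-6,-30,0],"roll":0,"grip":100},
    {"xyz":[-6,-30,0],"roll":0,"grip":100},
    {"xyz":[-6,-30,0],"roll":0,"grip":100},
  ],
)

```text
time_s: 2.03
position: [0.2802, 0.4853, 0.2226]
tcp_rot: [[-0.924, -0.383, 0.0], [-0.383, 0.924, 0.0], [-0.0, -0.0, -1.0]]
force: [0.7, 0.3, 0.3]
opening: 1.0
grasp_force: 0.0
```

Call:
move_arm(
  increments=[
    {"xyz":[-6,-30,0],"roll":0,"grip":100},
    {"xyz":[-6,-30,0],"roll":0,"grip":100},
    {"xyz":[-6,-30,10],"roll":0,"grip":100},
    {"xyz":[-6,-30,20],"roll":0,"grip":100},
    {"xyz":[-6,-30,20],"roll":0,"grip":100},
  ],
)

```text
time_s: 2.45
position: [0.3664, 0.3585, 0.1731]
tcp_rot: [[-0.924, -0.383, 0.003], [-0.383, 0.924, 0.002], [-0.004, 0.001, -1.0]]
force: [-0.4, 0.3, -0.5]
opening: 0.996
grasp_force: 0.0
```

Call:
move_arm(
  increments=[
    {"xyz":[-6,-26,0],"roll":0,"grip":100},
    {"xyz":[-6,-26,0],"roll":0,"grip":100},
    {"xyz":[-6,-26,10],"roll":0,"grip":100},
    {"xyz":[-6,-27,10],"roll":0,"grip":100},
    {"xyz":[0,0,25],"roll":0,"grip":100},
  ],
)

```text
time_s: 2.87
position: [0.4332, 0.2692, 0.1295]
tcp_rot: [[-0.925, -0.379, 0.01], [-0.379, 0.925, 0.002], [-0.01, -0.002, -1.0]]
force: [0.7, -0.1, -0.0]
opening: 1.0
grasp_force: 0.0
```

Call:
move_arm(
  increments=[
    {"xyz":[0,0,25],"roll":0,"grip":100},
    {"xyz":[0,0,25],"roll":0,"grip":100},
    {"xyz":[0,0,22],"roll":0,"grip":100},
    {"xyz":[0,0,20],"roll":0,"grip":100},
    {"xyz":[0,0,0],"roll":0,"grip":100},
  ],
)

```text
time_s: 3.28
position: [0.4254, 0.2704, 0.0326]
tcp_rot: [[-0.924, -0.382, -0.006], [-0.382, 0.924, -0.002], [0.006, 0.0, -1.0]]
force: [0.1, 0.1, -0.6]
opening: 0.999
grasp_force: 0.0
```

Run:
```python
from h import *
print(bot.read_state()["position"])
for n in("side","top"):
    im,d=bot.capture(n); cv2.imwrite(f"pics/{n}1.png",im[:,:,::-1])
a=cv2.imread("pics/side1.png")[100:260,230:400]
cv2.imwrite("pics/c3.png",cv2.resize(a,None,fx=3.5,fy=3.5))
```

```text
[0.42536518 0.27039811 0.03256129]
```

View pics/c3.png

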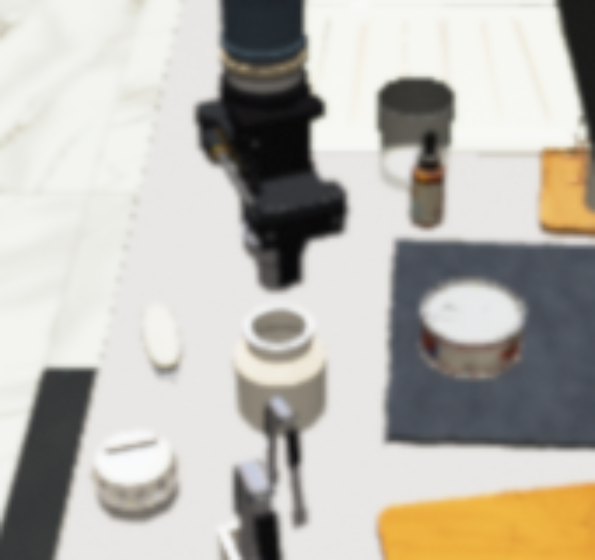

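The crop shows the gripper straddling the funnel, which is hidden behind it at about crop pixel (280,270). Nothing else is touched, so I'll close.

Call:
move_arm(
  increments=[
    {"xyz":[0,0,0],"roll":0,"grip":100},
    {"xyz":[0,0,-2],"roll":0,"grip":75},
    {"xyz":[0,0,0],"roll":0,"grip":60},
    {"xyz":[0,0,0],"roll":0,"grip":50},
    {"xyz":[0,0,0],"roll":0,"grip":50},
  ],
)

```text
time_s: 3.8
position: [0.4277, 0.2715, 0.0384]
tcp_rot: [[-0.924, -0.382, 0.002], [-0.382, 0.924, 0.001], [-0.002, -0.0, -1.0]]
force: [-0.1, 0.4, 0.0]
opening: 0.78
grasp_force: 0.0
```

Call:
move_arm(
  increments=[
    {"xyz":[0,0,0],"roll":0,"grip":50},
    {"xyz":[0,0,0],"roll":0,"grip":50},
    {"xyz":[0,0,0],"roll":0,"grip":50},
    {"xyz":[0,0,0],"roll":0,"grip":50},
    {"xyz":[0,0,0],"roll":0,"grip":50},
  ],
)

```text
time_s: 4.22
position: [0.4275, 0.2714, 0.0379]
tcp_rot: [[-0.924, -0.382, 0.001], [-0.382, 0.924, 0.0], [-0.001, -0.0, -1.0]]
force: [-0.4, 0.6, 5.5]
opening: 0.679
grasp_force: 30.5
```

Call:
move_arm(
  increments=[
    {"xyz":[0,0,-10],"roll":0,"grip":50},
    {"xyz":[0,0,-20],"roll":0,"grip":50},
    {"xyz":[0,0,-25],"roll":0,"grip":50},
    {"xyz":[0,0,-25],"roll":0,"grip":50},
    {"xyz":[0,0,-25],"roll":0,"grip":50},
  ],
)

```text
time_s: 4.63
position: [0.4265, 0.271, 0.1435]
tcp_rot: [[-0.924, -0.382, -0.002], [-0.382, 0.924, -0.001], [0.002, 0.0, -1.0]]
force: [-0.2, 0.3, -0.1]
opening: 0.682
grasp_force: 30.5
```

Call:
move_arm(
  increments=[
    {"xyz":[2,-20,-10],"roll":0,"grip":50},
    {"xyz":[4,-27,0],"roll":0,"grip":50},
    {"xyz":[4,-27,0],"roll":0,"grip":50},
    {"xyz":[4,-20,0],"roll":0,"grip":50},
    {"xyz":[0,0,0],"roll":0,"grip":50},
  ],
)

```text
time_s: 5.05
position: [0.4507, 0.1762, 0.1529]
tcp_rot: [[-0.925, -0.379, -0.0], [-0.379, 0.925, -0.001], [0.0, -0.001, -1.0]]
force: [0.2, 0.4, -0.5]
opening: 0.68
grasp_force: 30.5
```

Run:
```python
from h import *
s=bot.read_state(); print(s["position"],s["force"])
im,d=bot.capture("side"); cv2.imwrite("pics/side2.png",im[:,:,::-1])
for r in bot.spot_in("funnel","side"): print(r["conf"],c2w("side",r["at"]))
ms=bot.trace("funnel","side")
if ms:
    m=ms[0]["mask"]; W=cloud("side",d)[m]; W=W[~np.isnan(W[:,0])]; print(m.sum(),W.min(0),W.max(0),W.mean(0))
    ys,xs=np.where(m); print(xs.min(),xs.max(),ys.min(),ys.max())
x0,y0=230,90
cv2.imwrite("pics/c4.png",cv2.resize(cv2.imread("pics/side2.png")[y0:y0+150,x0:x0+160],None,fx=4,fy=4,interpolation=cv2.INTER_CUBIC))
```

```text
[0.45072892 0.17620782 0.15285943] [ 0.19741062  0.41670262 -0.45379426]
0.45 [0.44053462 0.16003458 0.15329999]
234 [ 0.39838862  0.08275278 -0.00250337] [0.48063804 0.46357836 0.23665718] [0.44416578 0.17688977 0.14215675]
302 323 147 172
```

View pics/c4.png

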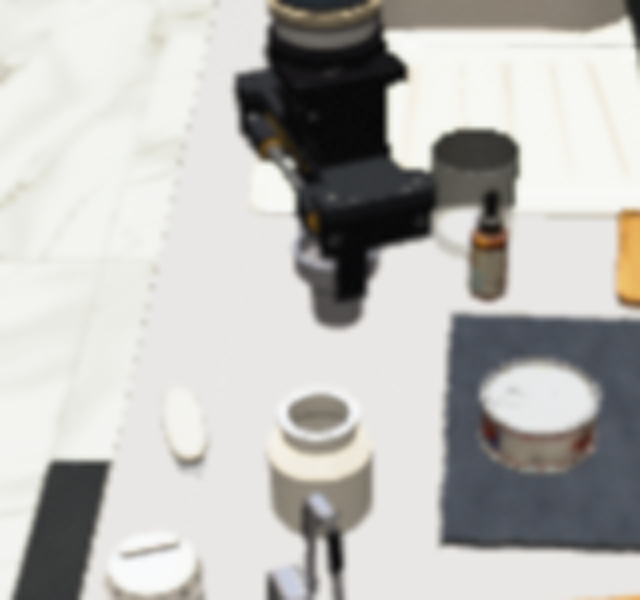

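Run:
```python
from h import *
s=bot.read_state(); p=s["position"]; print(p, s["tcp_rot"][:,0])
zb=p[2]-.038
print("stem axis at bottom+2,collar bottom",proj("side",[[p[0],p[1],zb],[p[0],p[1],zb+.042],[p[0]+.005,p[1],zb]]))
print("jar mouth px",proj("side",[[.441,.099,.088],[.441,.126,.088],[.441,.072,.088],[.468,.099,.088],[.414,.099,.088]]))
R=s["tcp_rot"]; print("to jar tool mm",R.T@(np.array([.4405,.099,p[2]])-p)*1000)
```

```text
[0.44981501 0.179235   0.15261163] [-9.24410915e-01 -3.81397684e-01  5.16870689e-04]
stem axis at bottom+2,collar bottom [[312.49729769 168.14152243]
 [312.08025432 155.84468024]
 [314.24944967 168.14480402]]
jar mouth px [[308.41255338 193.23560154]
 [308.86577629 187.08372168]
 [307.94158594 199.63044118]
 [318.26437299 193.27276246]
 [298.57604769 193.19877206]]
to jar tool mm [ 3.92123404e+01 -7.06173916e+01 -2.07703561e-02]
```

Call:
move_arm(
  increments=[
    {"xyz":[8,-14,0],"roll":0,"grip":50},
    {"xyz":[10,-18,0],"roll":0,"grip":50},
    {"xyz":[10,-18,0],"roll":0,"grip":50},
    {"xyz":[8,-14,0],"roll":0,"grip":50},
    {"xyz":[4.5,-7,5],"roll":0,"grip":50},
  ],
)

```text
time_s: 5.62
position: [0.44, 0.0978, 0.1479]
tcp_rot: [[-0.924, -0.383, 0.001], [-0.383, 0.924, -0.0], [-0.001, -0.001, -1.0]]
force: [0.2, 0.4, -0.7]
opening: 0.681
grasp_force: 30.5
```

Call:
move_arm(
  increments=[
    {"xyz":[0,0,10],"roll":0,"grip":50},
    {"xyz":[0,0,5],"roll":0,"grip":50},
    {"xyz":[0,0,0],"roll":0,"grip":50},
    {"xyz":[0,0,0],"roll":0,"grip":50},
  ],
)

```text
time_s: 5.95
position: [0.4396, 0.0988, 0.1321]
tcp_rot: [[-0.924, -0.383, -0.001], [-0.383, 0.924, 0.0], [0.001, 0.001, -1.0]]
force: [-0.9, -0.4, -1.2]
opening: 0.682
grasp_force: 30.5
```

Run:
```python
from h import *
p=bot.read_state()["position"]; print(p)
im,d=bot.capture("side"); cv2.imwrite("pics/side3.png",im[:,:,::-1])
zb=p[2]-.038
print(proj("side",[[p[0],p[1],zb],[p[0],p[1]-.018,zb],[p[0],p[1],zb+.042]]), proj("side",[[.442,.098,.088]]))
x0,y0=270,150
c=cv2.resize(im[y0:y0+80,x0:x0+80,::-1],None,fx=7,fy=7,interpolation=cv2.INTER_CUBIC)
cv2.imwrite("pics/c5.png",c)
```

```text
[0.43955711 0.09876099 0.1321353 ]
[[307.80252886 191.55374234]
 [307.4813081  195.78392407]
 [307.23995659 179.3100433 ]] [[308.76030832 193.46940717]]
```

View pics/c5.png

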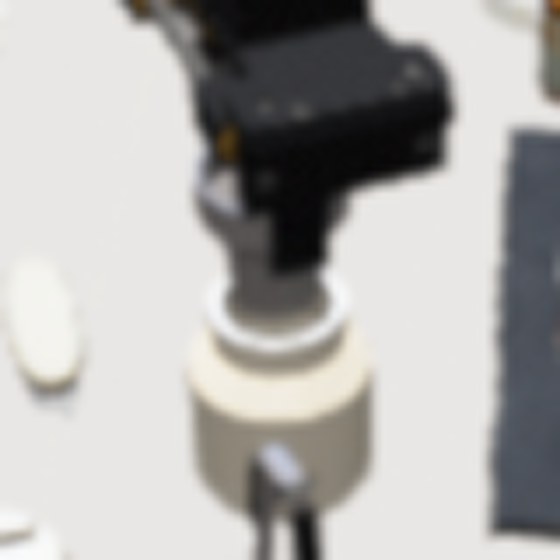

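The crop shows the stem (x about 230–330) entering between the rim edges (207–351), so it is centred sideways. I'll lower it gently and watch the force.

Call:
move_arm(
  increments=[
    {"xyz":[0,0,4],"roll":0,"grip":50},
    {"xyz":[0,0,4],"roll":0,"grip":50},
    {"xyz":[0,0,4],"roll":0,"grip":50},
    {"xyz":[0,0,3],"roll":0,"grip":50},
    {"xyz":[0,0,0],"roll":0,"grip":50},
  ],
)

```text
time_s: 6.42
position: [0.4394, 0.098, 0.1169]
tcp_rot: [[-0.924, -0.382, -0.002], [-0.382, 0.924, 0.0], [0.001, 0.001, -1.0]]
force: [-0.1, 0.2, 0.2]
opening: 0.685
grasp_force: 30.5
```

Call:
move_arm(
  increments=[
    {"xyz":[0,0,5],"roll":0,"grip":50},
    {"xyz":[0,0,5],"roll":0,"grip":50},
    {"xyz":[0,0,5],"roll":0,"grip":50},
    {"xyz":[0,0,3],"roll":0,"grip":50},
    {"xyz":[0,0,0],"roll":0,"grip":50},
  ],
)

```text
time_s: 6.83
position: [0.4394, 0.0979, 0.0987]
tcp_rot: [[-0.924, -0.382, -0.002], [-0.382, 0.924, 0.0], [0.002, 0.001, -1.0]]
force: [0.0, -0.8, -0.7]
opening: 0.689
grasp_force: 30.5
```

Call:
move_arm(
  increments=[
    {"xyz":[0,0,2],"roll":0,"grip":50},
    {"xyz":[0,0,2],"roll":0,"grip":50},
    {"xyz":[0,0,1],"roll":0,"grip":50},
    {"xyz":[0,0,0],"roll":0,"grip":50},
  ],
)

```text
time_s: 7.17
position: [0.4399, 0.098, 0.0944]
tcp_rot: [[-0.924, -0.382, -0.0], [-0.382, 0.924, 0.0], [0.0, 0.0, -1.0]]
force: [0.4, 0.3, -0.5]
opening: 0.682
grasp_force: 30.5
```

Call:
move_arm(
  increments=[
    {"xyz":[0,0,1],"roll":0,"grip":50},
    {"xyz":[0,0,1],"roll":0,"grip":50},
    {"xyz":[0,0,0],"roll":0,"grip":50},
  ],
)

```text
time_s: 7.42
position: [0.4399, 0.0983, 0.093]
tcp_rot: [[-0.924, -0.382, 0.0], [-0.382, 0.924, 0.001], [-0.001, 0.0, -1.0]]
force: [-1.8, 2.5, 5.6]
opening: 0.681
grasp_force: 30.5
```

Contact is at the expected height, so I'll release, rise and move on to the tongs.

Call:
move_arm(
  increments=[
    {"xyz":[0,0,0],"roll":0,"grip":72},
    {"xyz":[0,0,0],"roll":0,"grip":80},
    {"xyz":[0,0,0],"roll":0,"grip":90},
    {"xyz":[0,0,0],"roll":0,"grip":100},
    {"xyz":[0,0,0],"roll":0,"grip":100},
  ],
)

```text
time_s: 7.83
position: [0.44, 0.0978, 0.0925]
tcp_rot: [[-0.924, -0.382, 0.0], [-0.382, 0.924, -0.0], [-0.0, -0.0, -1.0]]
force: [0.2, 0.1, -0.2]
opening: 0.935
grasp_force: 0.0
```

Call:
move_arm(
  increments=[
    {"xyz":[0,0,0],"roll":0,"grip":100},
    {"xyz":[0,0,-10],"roll":0,"grip":100},
    {"xyz":[0,0,-30],"roll":0,"grip":100},
    {"xyz":[0,0,-35],"roll":0,"grip":100},
    {"xyz":[0,0,-35],"roll":0,"grip":100},
  ],
)

```text
time_s: 8.25
position: [0.4391, 0.0979, 0.2032]
tcp_rot: [[-0.924, -0.382, -0.003], [-0.382, 0.924, 0.0], [0.002, 0.001, -1.0]]
force: [0.8, -0.2, -0.2]
opening: 1.0
grasp_force: 0.0
```

Call:
move_arm(
  increments=[
    {"xyz":[12,-25,0],"roll":0,"grip":100},
    {"xyz":[15,-35,0],"roll":0,"grip":100},
    {"xyz":[15,-35,0],"roll":0,"grip":100},
    {"xyz":[15,-35,0],"roll":0,"grip":100},
    {"xyz":[15,-35,0],"roll":0,"grip":100},
  ],
)

```text
time_s: 8.67
position: [0.4361, -0.0835, 0.2028]
tcp_rot: [[-0.924, -0.383, 0.0], [-0.383, 0.924, -0.0], [-0.0, -0.0, -1.0]]
force: [1.0, 0.7, 0.1]
opening: 1.001
grasp_force: 0.0
```

Run:
```python
from h import *
s=bot.read_state(); p=s["position"]; print(p)
for n in("side","top"):
    im,d=bot.capture(n); np.save(n+"_d.npy",d); cv2.imwrite(f"pics/{n}4.png",im[:,:,::-1])
import m
print("--"); m.show("funnel rim",.39,.5,.04,.15,.1,.13); m.show("tongs hi",.37,.50,-.18,-.05,.08,.16)
R=s["tcp_rot"]; print(R.T@(np.array([.437,-.121,p[2]])-p)*1000)
a=cv2.imread("pics/side4.png")[150:310,240:380]
cv2.imwrite("pics/c6.png",cv2.resize(a,None,fx=3.7,fy=3.7,interpolation=cv2.INTER_CUBIC))
```

```text
[ 0.43607528 -0.08354139  0.20275773]
jar top top 222 mean [0.441 0.1   0.093] min [0.415 0.072 0.076] max [0.467 0.126 0.11 ] rect [441.  99.] [53. 52.] 11 circ [439.  98.] 28
jar any side 155 mean [0.453 0.076 0.041] min [0.407 0.066 0.02 ] max [0.478 0.096 0.065] rect [444.  79.] [71. 28.] 6 circ [442.  92.] 36
jar any top 410 mean [0.437 0.097 0.079] min [0.403 0.064 0.02 ] max [0.475 0.134 0.11 ] rect [439.  99.] [72. 70.] 0 circ [440.  99.] 37
small tongs side 135 mean [ 0.453 -0.016  0.059] min [ 0.436 -0.031  0.02 ] max [0.464 0.011 0.1  ] rect [450. -11.] [11. 46.] 29 circ [451. -10.] 23
small tongs top 32 mean [ 0.443 -0.002  0.083] min [ 0.434 -0.023  0.024] max [0.46  0.009 0.107] rect [447.  -8.] [11. 39.] 34 circ [447.  -8.] 20
holder rim side 283 mean [ 0.441 -0.134  0.056] min [ 0.408 -0.168  0.045] max [ 0.469 -0.08   0.065] rect [ 439. -122.] [32. 92.] 23 circ [ 439. -121.] 47
holder rim top 12 mean [ 0.422 -0.091  0.057] min [ 0.411 -0.097  0.047] max [ 0.43  -0.084  0.065] rect [419. -92.] [ 8. 21.] 65 circ [420. -89.] 11
tongs hi side 283 mean [ 0.44  -0.128  0.1
[... 1400 characters left out ...]
 rect [337.   8.] [46. 64.] 69 circ [334.  -1.] 32
shaker side 466 mean [ 0.549 -0.219  0.061] min [ 0.528 -0.23   0.02 ] max [ 0.571 -0.197  0.09 ] rect [ 550. -213.] [43. 32.] 3 circ [ 549. -211.] 21
shaker top 204 mean [ 0.547 -0.202  0.071] min [ 0.531 -0.226  0.021] max [ 0.566 -0.152  0.095] rect [ 547. -189.] [34. 74.] 6 circ [ 547. -189.] 37
--
funnel rim top 102 mean [0.443 0.101 0.113] min [0.412 0.069 0.1  ] max [0.469 0.128 0.122] rect [440.  99.] [59. 57.] 63 circ [440.  99.] 30
tongs hi side 283 mean [ 0.44  -0.128  0.122] min [ 0.421 -0.148  0.08 ] max [ 0.456 -0.098  0.151] rect [ 439. -121.] [17. 54.] 22 circ [ 438. -122.] 28
[ 1.34846654e+01 -3.49594925e+01  9.83229704e-03]
```

View pics/c6.png

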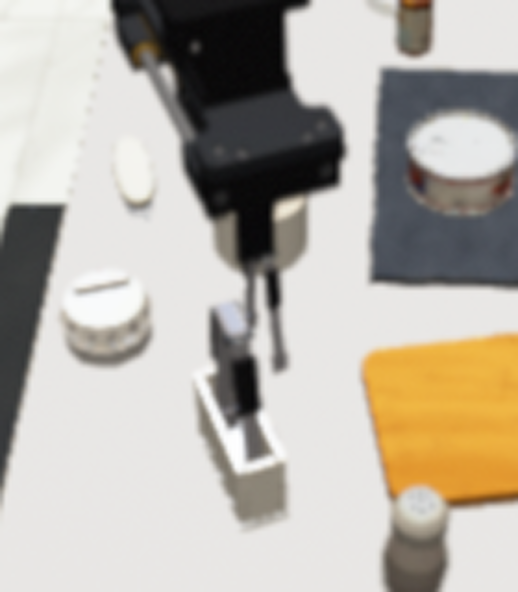

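The crop shows the tongs standing in the holder at crop (240,370), and the gripper is clear of them. The cloud puts the seated funnel's rim centred at (0.440,0.099), at its proper height. Next I'll go over the tongs and down.

Call:
move_arm(
  increments=[
    {"xyz":[6.5,-18,0],"roll":0,"grip":100},
    {"xyz":[6,-17,0],"roll":0,"grip":100},
    {"xyz":[0,0,5],"roll":0,"grip":100},
    {"xyz":[0,0,5],"roll":0,"grip":100},
    {"xyz":[0,0,0],"roll":0,"grip":100},
  ],
)

```text
time_s: 9.18
position: [0.437, -0.1176, 0.1913]
tcp_rot: [[-0.924, -0.382, -0.003], [-0.382, 0.924, 0.002], [0.002, 0.003, -1.0]]
force: [0.4, -0.0, -0.0]
opening: 0.994
grasp_force: 0.0
```

Call:
move_arm(
  increments=[
    {"xyz":[0,0,15],"roll":0,"grip":100},
    {"xyz":[0,0,25],"roll":0,"grip":100},
    {"xyz":[0,0,25],"roll":0,"grip":100},
    {"xyz":[0,0,20],"roll":0,"grip":100},
    {"xyz":[0,0,12],"roll":0,"grip":100},
  ],
)

```text
time_s: 9.6
position: [0.4368, -0.1169, 0.0936]
tcp_rot: [[-0.923, -0.384, -0.004], [-0.384, 0.923, 0.002], [0.002, 0.004, -1.0]]
force: [-0.1, 0.9, -0.0]
opening: 0.996
grasp_force: 0.0
```

Call:
move_arm(
  increments=[
    {"xyz":[0,0,6],"roll":0,"grip":100},
    {"xyz":[0,0,0],"roll":0,"grip":90},
    {"xyz":[0,0,0],"roll":0,"grip":80},
    {"xyz":[0,0,0],"roll":0,"grip":70},
    {"xyz":[0,0,0],"roll":0,"grip":65},
  ],
)

```text
time_s: 10.02
position: [0.4389, -0.1192, 0.0904]
tcp_rot: [[-0.924, -0.383, 0.002], [-0.383, 0.924, -0.001], [-0.001, -0.002, -1.0]]
force: [0.8, 0.3, -0.2]
opening: 0.779
grasp_force: 0.0
```

Call:
move_arm(
  increments=[
    {"xyz":[0,-1.5,0],"roll":0,"grip":62},
    {"xyz":[0,0,0],"roll":0,"grip":60},
    {"xyz":[0,0,0],"roll":0,"grip":57},
    {"xyz":[0,0,0],"roll":0,"grip":54},
    {"xyz":[0,0,0],"roll":0,"grip":54},
  ],
)

```text
time_s: 10.43
position: [0.4399, -0.1214, 0.09]
tcp_rot: [[-0.924, -0.382, 0.002], [-0.382, 0.924, -0.002], [-0.002, -0.003, -1.0]]
force: [0.2, -2.0, 2.1]
opening: 0.558
grasp_force: 5.8
```

Call:
move_arm(
  increments=[
    {"xyz":[0,0,0],"roll":0,"grip":54},
    {"xyz":[0,0,0],"roll":0,"grip":54},
  ],
)

```text
time_s: 10.6
position: [0.4399, -0.1214, 0.09]
tcp_rot: [[-0.924, -0.382, 0.002], [-0.382, 0.924, -0.002], [-0.002, -0.002, -1.0]]
force: [1.2, -2.2, 4.4]
opening: 0.543
grasp_force: 7.2
```

Call:
move_arm(
  increments=[
    {"xyz":[0,0,-5],"roll":0,"grip":54},
    {"xyz":[0,0,-10],"roll":0,"grip":54},
    {"xyz":[0,0,-15],"roll":0,"grip":54},
    {"xyz":[0,0,-15],"roll":0,"grip":54},
    {"xyz":[0,0,-15],"roll":0,"grip":54},
  ],
)

```text
time_s: 11.02
position: [0.4371, -0.1192, 0.1496]
tcp_rot: [[-0.924, -0.382, -0.004], [-0.382, 0.924, 0.003], [0.003, 0.004, -1.0]]
force: [-0.2, -0.4, -1.2]
opening: 0.542
grasp_force: 3.2
```

Call:
move_arm(
  increments=[
    {"xyz":[0,0,-15],"roll":0,"grip":54},
    {"xyz":[0,0,-15],"roll":0,"grip":54},
    {"xyz":[0,0,-10],"roll":0,"grip":54},
    {"xyz":[0,0,-5],"roll":0,"grip":54},
    {"xyz":[0,0,0],"roll":0,"grip":54},
  ],
)

```text
time_s: 11.43
position: [0.4385, -0.12, 0.1952]
tcp_rot: [[-0.924, -0.382, -0.0], [-0.382, 0.924, 0.0], [-0.0, 0.0, -1.0]]
force: [0.6, -0.6, -1.4]
opening: 0.54
grasp_force: 3.2
```

```bash
sed -i '/^show(/d' m.py
python3 - <<'E'
from h import *
s=bot.read_state(); p=s["position"]; R=s["tcp_rot"]; print(p,s["opening"],s["grasp_force"])
im,d=bot.capture("side"); np.save("side_d.npy",d); cv2.imwrite("pics/side5.png",im[:,:,::-1])
import m
z=p[2]+.019-.091
m.C.pop("top")
m.show("jaws",.38,.50,-.2,-.05,z-.02,z+.04); m.show("holder",.38,.50,-.2,-.05,.045,.066); m.show("tongs all",.38,.50,-.2,-.05,.08,p[2]-.005)
print(z,proj("side",[p+R[:,2]*(-.019+.091)+R[:,1]*k for k in(-.031,.031)]))
print(R.T@(np.array([.376,-.3245,p[2]])-p)*1000)
a=cv2.imread("pics/side5.png")[150:310,240:380]
cv2.imwrite("pics/c7.png",cv2.resize(a,None,fx=3.7,fy=3.7,interpolation=cv2.INTER_CUBIC))
E
```

```text
[ 0.43847864 -0.1200085   0.19515051] 0.5398096091061381 3.2272854074835777
jaws side 189 mean [ 0.439 -0.125  0.135] min [ 0.423 -0.144  0.11 ] max [ 0.454 -0.1    0.163] rect [ 436. -122.] [19. 45.] 29 circ [ 436. -122.] 23
holder side 278 mean [ 0.44  -0.129  0.056] min [ 0.408 -0.169  0.045] max [ 0.469 -0.074  0.063] rect [ 438. -121.] [32. 94.] 23 circ [ 440. -121.] 48
tongs all side 224 mean [ 0.44  -0.127  0.141] min [ 0.423 -0.144  0.11 ] max [ 0.454 -0.1    0.184] rect [ 436. -122.] [19. 45.] 29 circ [ 436. -122.] 23
0.12315050598362595 [[306.82233733 252.70167187]
 [297.80330771 233.92813499]]
[ 1.35905752e+02 -1.65075662e+02 -8.20853421e-02]
```

View pics/c7.png

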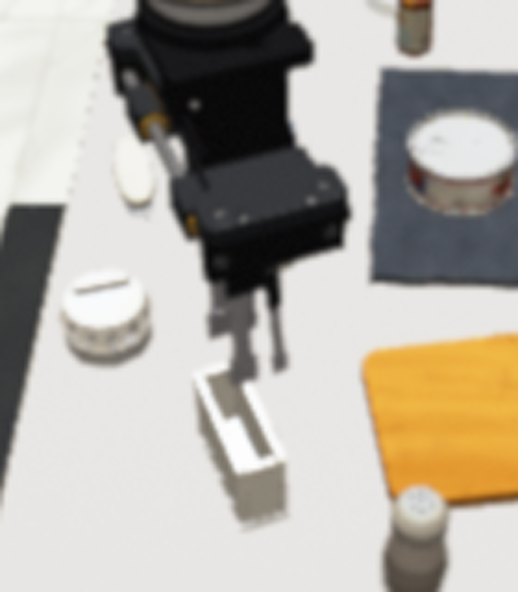

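The tongs hang straight in the gripper, with the front jaw end at crop (243,380), and the holder is empty and still in place. I'll carry them over to the quail's egg.

Call:
move_arm(
  increments=[
    {"xyz":[6,-8,0],"roll":0,"grip":55},
    {"xyz":[12,-15,0],"roll":0,"grip":55},
    {"xyz":[15,-18,0],"roll":0,"grip":55},
    {"xyz":[15,-18,0],"roll":0,"grip":55},
    {"xyz":[15,-18,0],"roll":0,"grip":55},
  ],
)

```text
time_s: 11.9
position: [0.4088, -0.2166, 0.1935]
tcp_rot: [[-0.924, -0.383, -0.002], [-0.383, 0.924, 0.002], [0.001, 0.002, -1.0]]
force: [-0.3, 0.1, -0.4]
opening: 0.549
grasp_force: 3.0
```

Call:
move_arm(
  increments=[
    {"xyz":[15,-18,0],"roll":0,"grip":55},
    {"xyz":[15,-18,0],"roll":0,"grip":55},
    {"xyz":[15,-18,0],"roll":0,"grip":55},
    {"xyz":[13,-15,0],"roll":0,"grip":55},
    {"xyz":[10,-12,0],"roll":0,"grip":55},
  ],
)

```text
time_s: 12.32
position: [0.3808, -0.3151, 0.1934]
tcp_rot: [[-0.928, -0.371, -0.01], [-0.371, 0.928, -0.005], [0.011, -0.001, -1.0]]
force: [-0.4, 0.2, -0.8]
opening: 0.548
grasp_force: 3.1
```

Call:
move_arm(
  increments=[
    {"xyz":[5,-7,5],"roll":0,"grip":55},
    {"xyz":[0,0,10],"roll":0,"grip":55},
    {"xyz":[0,0,10],"roll":0,"grip":55},
    {"xyz":[0,0,5],"roll":0,"grip":55},
    {"xyz":[0,0,0],"roll":0,"grip":55},
  ],
)

```text
time_s: 12.73
position: [0.3814, -0.3187, 0.1628]
tcp_rot: [[-0.928, -0.373, -0.014], [-0.373, 0.928, -0.005], [0.015, 0.0, -1.0]]
force: [-0.1, 0.6, -1.6]
opening: 0.554
grasp_force: 3.1
```

Run:
```python
from h import *
s=bot.read_state(); p=s["position"]; R=s["tcp_rot"]; print(p,s["opening"],s["grasp_force"],s["force"])
ims=[]
for n in("side","top"):
    im,d=bot.capture(n); np.save(n+"_d.npy",d); cv2.imwrite(f"pics/{n}6.png",im[:,:,::-1])
import m
z=p[2]+.019-.091; print("jaw z",z)
m.show("egg",.34,.42,-.36,-.28,.02,.05); m.show("jaws",.33,.42,-.38,-.27,z-.02,z+.015)
a=cv2.imread("pics/side6.png")[250:400,200:360]
cv2.imwrite("pics/c8.png",cv2.resize(a,None,fx=4,fy=4,interpolation=cv2.INTER_CUBIC))
print(proj("side",[p+R[:,2]*.072+R[:,1]*k for k in(-.027,0,.027)]), proj("side",[.376,-.3245,.025]))
```

```text
[ 0.38140909 -0.31866018  0.16277011] 0.5535783564468063 3.064086205595231 [-0.05225859  0.61824204 -1.55931009]
jaw z 0.09077011457981041
egg side 120 mean [ 0.378 -0.328  0.034] min [ 0.366 -0.336  0.02 ] max [ 0.389 -0.318  0.043] rect [ 378. -327.] [22. 17.] 7 circ [ 377. -325.] 12
jaws side 80 mean [ 0.39  -0.339  0.092] min [ 0.381 -0.343  0.079] max [ 0.398 -0.333  0.106] rect [ 389. -338.] [18.  4.] 24 circ [ 389. -338.] 9
[[270.42738422 342.34650468]
 [266.7766918  330.2302437 ]
 [263.31060854 318.7120476 ]] [[267.73348103 350.00592527]]
```

View pics/c8.png

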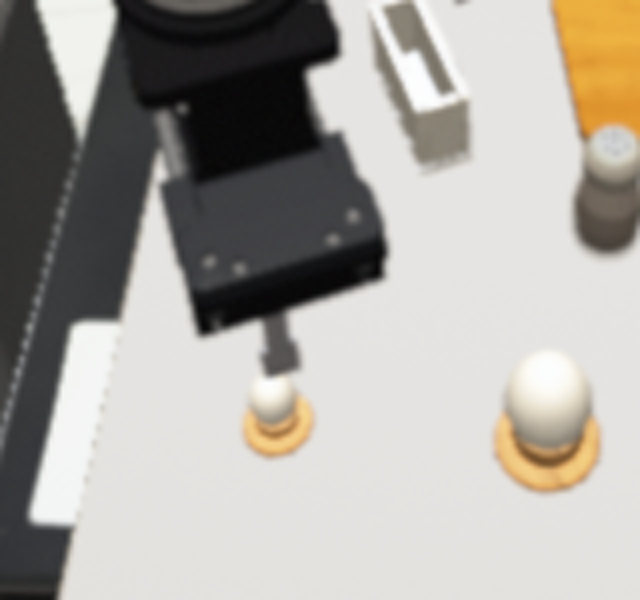

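The crop shows the front jaw at (281,357), just above and behind the quail's egg at (272,400). The hen's egg is well clear at (547,400). The pose lags a little, so I'll check it before descending.

Run:
```python
from h import *
s=bot.read_state(); p=s["position"]; R=s["tcp_rot"]; print(p,s["joint_positions"].round(2),s["qvel"].round(2),R.round(4))
print(R.T@(np.array([.377,-.3255,p[2]])-p)*1000)
```

```text
[ 0.38217187 -0.31959389  0.16411143] [ -52.26   25.6   103.35   -1.05   51.12 -163.5 ] [ 0.05 -0.9  -0.73  0.08 -0.07  0.09] [[-0.9278 -0.373  -0.0119]
 [-0.3729  0.9278 -0.008 ]
 [ 0.0141 -0.003  -0.9999]]
[ 7.00067865 -3.55092019  0.10893069]
```

Joint 6 is at its limit. Rolling the tool back by about 1.8 rad frees it and also lets the side camera see both jaws.

Call:
move_arm(
  increments=[
    {"xyz":[0,0,0],"roll":0.05,"grip":55},
    {"xyz":[0,0,0],"roll":0.1,"grip":55},
    {"xyz":[0,0,0],"roll":0.1,"grip":55},
    {"xyz":[0,0,0],"roll":0.1,"grip":55},
    {"xyz":[0,0,0],"roll":0.1,"grip":55},
  ],
)

```text
time_s: 13.25
position: [0.3825, -0.3202, 0.1651]
tcp_rot: [[-0.997, 0.073, -0.01], [0.073, 0.997, -0.01], [0.01, -0.011, -1.0]]
force: [0.0, 0.3, -0.3]
opening: 0.55
grasp_force: 3.1
```

Call:
move_arm(
  increments=[
    {"xyz":[0,0,0],"roll":0.1,"grip":55},
    {"xyz":[0,0,0],"roll":0.1,"grip":55},
    {"xyz":[0,0,0],"roll":0.1,"grip":55},
    {"xyz":[0,0,0],"roll":0.1,"grip":55},
    {"xyz":[0,0,0],"roll":0.1,"grip":55},
  ],
)

```text
time_s: 13.67
position: [0.3826, -0.3203, 0.1651]
tcp_rot: [[-0.84, 0.542, -0.01], [0.542, 0.84, -0.01], [0.003, -0.014, -1.0]]
force: [-0.2, 0.7, -0.7]
opening: 0.55
grasp_force: 3.1
```

Call:
move_arm(
  increments=[
    {"xyz":[0,0,0],"roll":0.1,"grip":55},
    {"xyz":[0,0,0],"roll":0.1,"grip":55},
    {"xyz":[0,0,0],"roll":0.1,"grip":55},
    {"xyz":[0,0,0],"roll":0.1,"grip":55},
    {"xyz":[0,0,0],"roll":0.1,"grip":55},
  ],
)

```text
time_s: 14.08
position: [0.3826, -0.3203, 0.1652]
tcp_rot: [[-0.477, 0.879, -0.01], [0.879, 0.477, -0.01], [-0.004, -0.014, -1.0]]
force: [0.2, 0.2, -0.7]
opening: 0.548
grasp_force: 3.1
```

Call:
move_arm(
  increments=[
    {"xyz":[0,0,0],"roll":0.1,"grip":55},
    {"xyz":[0,0,0],"roll":0.1,"grip":55},
    {"xyz":[0,0,0],"roll":0.1,"grip":55},
    {"xyz":[0,0,0],"roll":0.05,"grip":55},
    {"xyz":[0,0,0],"roll":0,"grip":55},
  ],
)

```text
time_s: 14.5
position: [0.3825, -0.3203, 0.1651]
tcp_rot: [[-0.151, 0.988, -0.01], [0.988, 0.151, -0.01], [-0.008, -0.012, -1.0]]
force: [-0.5, -0.3, -0.6]
opening: 0.55
grasp_force: 3.1
```

```bash
cat > look.py <<'E'
from h import *
import sys
s=bot.read_state(); p=s["position"]; R=s["tcp_rot"]; print(p.round(4),s["joint_positions"].round(1),R.round(3).tolist(),s["opening"],s["grasp_force"])
im,d=bot.capture("side"); np.save("side_d.npy",d); cv2.imwrite(f"pics/{sys.argv[1]}_full.png",im[:,:,::-1])
P=cloud("side",d).reshape(-1,3); P=P[~np.isnan(P[:,0])]
J=(P-p)@R  # tool coords
q=J[(J[:,2]>.05)&(J[:,2]<.095)&(abs(J[:,0])<.03)&(abs(J[:,1])<.05)&(P[:,2]>.055)]*1000
for nm,k in(("neg",q[:,1]<0),("pos",q[:,1]>0)):
    a=q[k]
    if len(a): print(nm,len(a),"mean",a.mean(0).round(1),"min",a.min(0).round(1),"max",a.max(0).round(1))
print("egg in tool mm",(R.T@(np.array([.377,-.325,.025])-p)*1000).round(1))
x0,y0,f=220,280,5
cv2.imwrite(f"pics/{sys.argv[1]}.png",cv2.resize(im[y0:y0+110,x0:x0+110,::-1],None,fx=f,fy=f,interpolation=cv2.INTER_CUBIC))
E
python3 look.py e1
```

```text
[ 0.3825 -0.3203  0.1651] [-52.3  25.5 103.3  -1.1  51.1 -60.3] [[-0.151, 0.988, -0.01], [0.988, 0.151, -0.01], [-0.008, -0.012, -1.0]] 0.5495082620126261 3.062750966346357
neg 31 mean [ -2.5 -18.7  67.7] min [ -7.7 -20.7  53.6] max [  8.6 -17.5  83. ]
pos 20 mean [-3.8 23.7 68.1] min [-7.5 22.  51.2] max [ 6.5 25.8 85.2]
egg in tool mm [ -2.7  -4.5 140.2]
```

Call:
move_arm(
  increments=[
    {"xyz":[-1.5,-3,5],"roll":0,"grip":55},
    {"xyz":[-1,-3,5],"roll":0,"grip":55},
    {"xyz":[0,0,5],"roll":0,"grip":55},
    {"xyz":[0,0,0],"roll":0,"grip":55},
    {"xyz":[0,0,0],"roll":0,"grip":55},
  ],
)

```text
time_s: 14.97
position: [0.376, -0.3235, 0.149]
tcp_rot: [[-0.151, 0.988, -0.012], [0.988, 0.151, -0.008], [-0.006, -0.013, -1.0]]
force: [0.1, 0.4, -0.6]
opening: 0.553
grasp_force: 3.1
```

Call:
move_arm(
  increments=[
    {"xyz":[0,0,5],"roll":0,"grip":55},
    {"xyz":[0,0,8],"roll":0,"grip":55},
    {"xyz":[0,0,8],"roll":0,"grip":55},
    {"xyz":[0,0,4],"roll":0,"grip":55},
    {"xyz":[0,0,0],"roll":0,"grip":55},
  ],
)

```text
time_s: 15.38
position: [0.3755, -0.3232, 0.1232]
tcp_rot: [[-0.151, 0.988, -0.013], [0.988, 0.151, -0.007], [-0.005, -0.014, -1.0]]
force: [0.0, 0.6, -0.2]
opening: 0.546
grasp_force: 3.1
```

```bash
python3 look.py e2
```

```text
[ 0.3755 -0.3232  0.1232] [-53.1  29.4 105.7  -1.2  45.1 -61. ] [[-0.151, 0.988, -0.013], [0.988, 0.151, -0.007], [-0.005, -0.014, -1.0]] 0.5455136488894524 3.066472144346335
neg 15 mean [ -1.7 -18.6  59.8] min [ -7.2 -20.6  51.1] max [  9.1 -17.5  62.9]
pos 14 mean [-3.  24.3 60.6] min [-7.3 22.6 51.3] max [ 6.2 25.5 65.9]
egg in tool mm [-1.6  2.6 98.2]
```

View pics/e2.png

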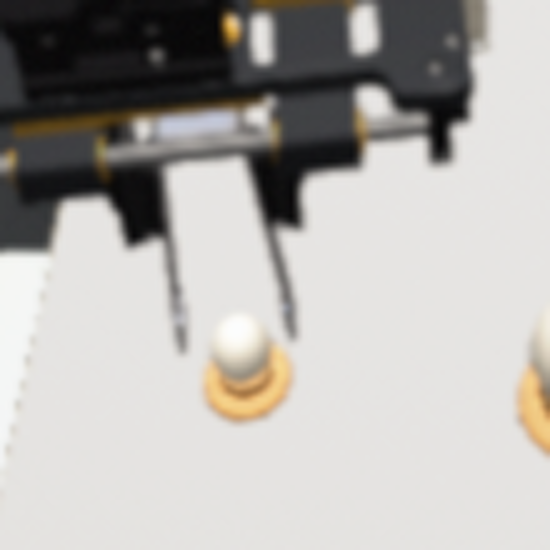

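The picture shows the jaw ends at (181,348) and (291,335), with the egg at (240,345) midway between them. I'll descend 26 mm and close.

Call:
move_arm(
  increments=[
    {"xyz":[0,0,6],"roll":0,"grip":55},
    {"xyz":[0,0,8],"roll":0,"grip":55},
    {"xyz":[0,0,8],"roll":0,"grip":55},
    {"xyz":[-1,0,4],"roll":0,"grip":55},
    {"xyz":[0,0,0],"roll":0,"grip":55},
  ],
)

```text
time_s: 15.85
position: [0.3755, -0.3247, 0.0974]
tcp_rot: [[-0.151, 0.988, -0.013], [0.988, 0.151, -0.007], [-0.005, -0.014, -1.0]]
force: [-0.5, 0.3, -1.2]
opening: 0.548
grasp_force: 3.1
```

```bash
python3 look.py e3
```

```text
[ 0.3755 -0.3247  0.0974] [-53.3  32.1 106.6  -1.2  41.4 -61. ] [[-0.151, 0.988, -0.013], [0.988, 0.151, -0.007], [-0.005, -0.014, -1.0]] 0.5480577830221801 3.066492346370069
egg in tool mm [-0.1  2.4 72.3]
```

View pics/e3.png

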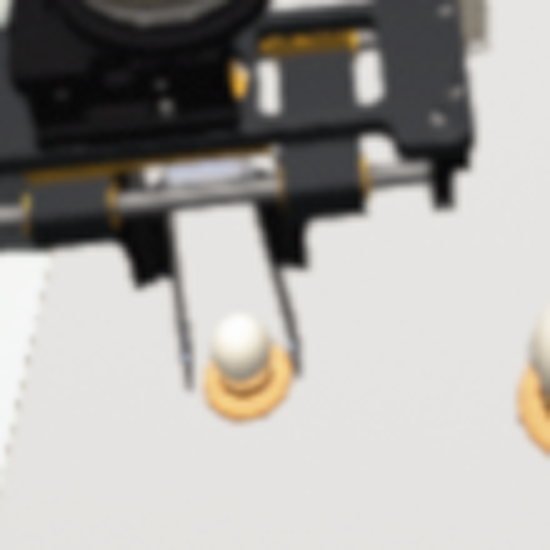

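The jaws straddle the egg evenly, with ends at (188,385) and (297,373) and the egg at 241. Closing.

Call:
move_arm(
  increments=[
    {"xyz":[0,0,0],"roll":0,"grip":53},
    {"xyz":[0,0,0],"roll":0,"grip":51},
    {"xyz":[0,0,0],"roll":0,"grip":49},
    {"xyz":[0,0,0],"roll":0,"grip":47},
    {"xyz":[0,0,0],"roll":0,"grip":45},
  ],
)

```text
time_s: 16.32
position: [0.3761, -0.3253, 0.0989]
tcp_rot: [[-0.151, 0.988, -0.011], [0.988, 0.151, -0.01], [-0.008, -0.012, -1.0]]
force: [-0.3, -0.1, -0.3]
opening: 0.471
grasp_force: 30.0
```

Call:
move_arm(
  increments=[
    {"xyz":[0,0,0],"roll":0,"grip":42},
    {"xyz":[0,0,0],"roll":0,"grip":40},
    {"xyz":[0,0,0],"roll":0,"grip":40},
    {"xyz":[0,0,0],"roll":0,"grip":40},
    {"xyz":[0,0,0],"roll":0,"grip":40},
  ],
)

```text
time_s: 16.73
position: [0.3761, -0.3253, 0.0987]
tcp_rot: [[-0.151, 0.988, -0.011], [0.988, 0.151, -0.009], [-0.008, -0.012, -1.0]]
force: [-0.1, 0.1, 0.4]
opening: 0.477
grasp_force: 30.0
```

Call:
move_arm(
  increments=[
    {"xyz":[0,0,-3],"roll":0,"grip":40},
    {"xyz":[0,0,-6],"roll":0,"grip":40},
    {"xyz":[0,0,-9],"roll":0,"grip":40},
    {"xyz":[0,0,-12],"roll":0,"grip":40},
    {"xyz":[0,0,-15],"roll":0,"grip":40},
  ],
)

```text
time_s: 17.15
position: [0.3761, -0.3243, 0.1442]
tcp_rot: [[-0.151, 0.988, -0.012], [0.988, 0.151, -0.008], [-0.006, -0.013, -1.0]]
force: [-0.1, -1.4, -0.5]
opening: 0.473
grasp_force: 30.0
```

Call:
move_arm(
  increments=[
    {"xyz":[0,0,-18],"roll":0,"grip":40},
    {"xyz":[0,0,-18],"roll":0,"grip":40},
    {"xyz":[0,0,-18],"roll":0,"grip":40},
    {"xyz":[0,0,-18],"roll":0,"grip":40},
    {"xyz":[0,0,-15],"roll":0,"grip":40},
  ],
)

```text
time_s: 17.57
position: [0.3775, -0.324, 0.2328]
tcp_rot: [[-0.151, 0.988, -0.01], [0.988, 0.151, -0.01], [-0.009, -0.012, -1.0]]
force: [-0.3, -0.2, -0.9]
opening: 0.471
grasp_force: 30.0
```

Call:
move_arm(
  increments=[
    {"xyz":[0,0,-5],"roll":0,"grip":40},
    {"xyz":[0,0,0],"roll":0,"grip":40},
  ],
)

```text
time_s: 17.73
position: [0.3781, -0.3246, 0.2375]
tcp_rot: [[-0.151, 0.988, -0.009], [0.988, 0.151, -0.012], [-0.011, -0.011, -1.0]]
force: [0.0, -0.1, -0.6]
opening: 0.475
grasp_force: 30.0
```

Run:
```python
from h import *
s=bot.read_state(); p=s["position"]; R=s["tcp_rot"]; print(p.round(4),s["joint_positions"].round(1),R.round(3).tolist(),s["opening"],s["grasp_force"])
im,d=bot.capture("side")
P=cloud("side",d).reshape(-1,3); P=P[~np.isnan(P[:,0])]
J=(P-p)@R
q=J[(J[:,2]>.05)&(J[:,2]<.1)&(abs(J[:,0])<.03)&(abs(J[:,1])<.03)]*1000
print(len(q),q.mean(0).round(1),q.min(0).round(1),q.max(0).round(1))
e=P[(abs(P[:,0]-.377)<.02)&(abs(P[:,1]+.325)<.02)&(P[:,2]>.018)&(P[:,2]<.06)]; print("left in cup",len(e))
print("to go",(R.T@(np.array([.440,.099,.222])-p)*1000).round(1))
```

```text
[ 0.3781 -0.3246  0.2375] [-53.   19.3  99.   -0.9  61.4 -61.3] [[-0.151, 0.988, -0.009], [0.988, 0.151, -0.012], [-0.011, -0.011, -1.0]] 0.4746521400353232 29.99890103470534
233 [-2.6  1.5 65.3] [ -9.9 -14.3  50.4] [10.3 17.  83.5]
left in cup 1
to go [409.5 125.5   9.7]
```

The egg is off its cup and in the jaws. I'll carry it to the funnel.

Call:
move_arm(
  increments=[
    {"xyz":[8,2.5,0],"roll":0,"grip":40},
    {"xyz":[14,4,0],"roll":0,"grip":40},
    {"xyz":[18,5.5,0],"roll":0,"grip":40},
    {"xyz":[20,6,0],"roll":0,"grip":40},
    {"xyz":[20,6,0],"roll":0,"grip":40},
  ],
)

```text
time_s: 18.2
position: [0.3883, -0.2385, 0.2335]
tcp_rot: [[-0.151, 0.988, -0.013], [0.989, 0.151, -0.006], [-0.004, -0.014, -1.0]]
force: [0.5, -0.3, -1.4]
opening: 0.477
grasp_force: 30.0
```

Call:
move_arm(
  increments=[
    {"xyz":[20,6,0],"roll":0,"grip":40},
    {"xyz":[20,6,0],"roll":0,"grip":40},
    {"xyz":[20,6,0],"roll":0,"grip":40},
    {"xyz":[20,6,0],"roll":0,"grip":40},
    {"xyz":[20,6,0],"roll":0,"grip":40},
  ],
)

```text
time_s: 18.62
position: [0.4024, -0.135, 0.2326]
tcp_rot: [[-0.152, 0.988, -0.014], [0.988, 0.152, -0.007], [-0.005, -0.015, -1.0]]
force: [-1.1, 0.8, -1.2]
opening: 0.472
grasp_force: 30.0
```

Call:
move_arm(
  increments=[
    {"xyz":[20,6,0],"roll":0,"grip":40},
    {"xyz":[20,6,0],"roll":0,"grip":40},
    {"xyz":[20,6,0],"roll":0,"grip":40},
    {"xyz":[20,6,0],"roll":0,"grip":40},
    {"xyz":[20,6,0],"roll":0,"grip":40},
  ],
)

```text
time_s: 19.03
position: [0.4165, -0.032, 0.2316]
tcp_rot: [[-0.152, 0.988, -0.014], [0.988, 0.152, -0.008], [-0.005, -0.015, -1.0]]
force: [-0.3, 0.6, -0.9]
opening: 0.479
grasp_force: 30.0
```

Call:
move_arm(
  increments=[
    {"xyz":[20,6,0],"roll":0,"grip":40},
    {"xyz":[20,6,0],"roll":0,"grip":40},
    {"xyz":[16,5,0],"roll":0,"grip":40},
    {"xyz":[12,4,0],"roll":0,"grip":40},
    {"xyz":[8,3,0],"roll":0,"grip":40},
  ],
)

```text
time_s: 19.45
position: [0.4286, 0.0466, 0.2307]
tcp_rot: [[-0.153, 0.988, -0.014], [0.988, 0.153, -0.008], [-0.006, -0.016, -1.0]]
force: [-0.3, -0.3, -0.7]
opening: 0.474
grasp_force: 30.0
```

Call:
move_arm(
  increments=[
    {"xyz":[5,1,0],"roll":0,"grip":40},
    {"xyz":[0,0,0],"roll":0,"grip":40},
    {"xyz":[0,0,0],"roll":0,"grip":40},
  ],
)

```text
time_s: 19.7
position: [0.4301, 0.0495, 0.2313]
tcp_rot: [[-0.152, 0.988, -0.012], [0.988, 0.152, -0.009], [-0.007, -0.014, -1.0]]
force: [0.1, -0.6, -0.5]
opening: 0.475
grasp_force: 30.0
```

```bash
cat > fin.py <<'E'
from h import *
s=bot.read_state(); p=s["position"]; R=s["tcp_rot"]; print(p.round(4),s["time_s"],R.round(3).tolist(),s["opening"],s["grasp_force"])
im,d=bot.capture("side"); np.save("side_d.npy",d)
P=cloud("side",d).reshape(-1,3); P=P[~np.isnan(P[:,0])]
J=(P-p)@R
k=(J[:,2]>.05)&(J[:,2]<.1)&(abs(J[:,0])<.03)&(abs(J[:,1])<.03); q=J[k]*1000; w=P[k]
print("tool",q.mean(0).round(1),q.min(0).round(1),q.max(0).round(1)); print("world",w.min(0).round(4),w.max(0).round(4))
f=P[(abs(P[:,0]-.44)<.045)&(abs(P[:,1]-.099)<.045)&(P[:,2]>.1)&(P[:,2]<.122)]; print("funnel",f.min(0).round(4),f.max(0).round(4),cv2.minEnclosingCircle((f[:,:2]*1000).astype(np.float32)))
j=p+R@[0,.0013,.072]; print("jaw centre",j.round(4),"to go",(R.T@(np.array([.441,.099,.148])-j)*1000).round(1))
c=cv2.resize(im[110:230,250:370,::-1],None,fx=5,fy=5,interpolation=cv2.INTER_CUBIC); import sys; cv2.imwrite(f"pics/{sys.argv[1]}.png",c)
E
python3 fin.py f1
```

```text
[0.4301 0.0495 0.2313] 19.7 [[-0.152, 0.988, -0.012], [0.988, 0.152, -0.009], [-0.007, -0.014, -1.0]] 0.47457994263104414 29.998716423287988
tool [-5.   0.7 67.7] [-12.9 -15.   50.7] [ 6.4 15.6 84.4]
world [0.4137 0.036  0.1467] [0.4457 0.0553 0.1804]
funnel [0.4137 0.0688 0.1001] [0.4706 0.1303 0.116 ] ((443.55389404296875, 98.83064270019531), 31.88959503173828)
jaw centre [0.4305 0.049  0.1593] to go [47.9 18.2 10.7]
```

Call:
move_arm(
  increments=[
    {"xyz":[6,2.5,0],"roll":0,"grip":40},
    {"xyz":[11,4.5,0],"roll":0,"grip":40},
    {"xyz":[12,5,0],"roll":0,"grip":40},
    {"xyz":[10,4,0],"roll":0,"grip":40},
    {"xyz":[6,2,0],"roll":0,"grip":40},
  ],
)

```text
time_s: 20.17
position: [0.442, 0.0973, 0.2311]
tcp_rot: [[-0.151, 0.988, -0.011], [0.988, 0.151, -0.009], [-0.007, -0.012, -1.0]]
force: [0.6, -0.1, -0.9]
opening: 0.472
grasp_force: 30.0
```

Call:
move_arm(
  increments=[
    {"xyz":[2.5,1,3],"roll":0,"grip":40},
    {"xyz":[0,0,4],"roll":0,"grip":40},
    {"xyz":[0,0,3],"roll":0,"grip":40},
    {"xyz":[0,0,0],"roll":0,"grip":40},
    {"xyz":[0,0,0],"roll":0,"grip":40},
  ],
)

```text
time_s: 20.58
position: [0.4417, 0.0987, 0.2207]
tcp_rot: [[-0.151, 0.988, -0.012], [0.989, 0.151, -0.009], [-0.007, -0.014, -1.0]]
force: [0.6, 0.3, -1.8]
opening: 0.476
grasp_force: 30.0
```

Call:
move_arm(
  increments=[
    {"xyz":[0,0,0],"roll":0,"grip":40},
    {"xyz":[0,0,0],"roll":0,"grip":40},
    {"xyz":[0,0,0],"roll":0,"grip":40},
  ],
)

```text
time_s: 20.83
position: [0.4422, 0.0989, 0.2212]
tcp_rot: [[-0.151, 0.988, -0.011], [0.989, 0.151, -0.009], [-0.007, -0.012, -1.0]]
force: [0.2, 0.5, -1.1]
opening: 0.474
grasp_force: 30.0
```

```bash
python3 fin.py f2
```

```text
[0.4422 0.0989 0.2212] 20.8333 [[-0.151, 0.988, -0.011], [0.989, 0.151, -0.009], [-0.007, -0.012, -1.0]] 0.47397055787274606 29.998765904456377
tool [-5.5  0.3 66.9] [-11.  -15.6  50.8] [ 6.8 16.5 82. ]
world [0.4268 0.0861 0.1391] [0.4584 0.105  0.1702]
funnel [0.4135 0.0671 0.1   ] [0.4706 0.1294 0.1175] ((442.37548828125, 98.30587005615234), 32.12514114379883)
jaw centre [0.4427 0.0985 0.1492] to go [ 0.8 -1.6  1.2]
```

Run:
```python
from h import *
bot.capture("side")
for l in("quail_egg","hen_egg_mid"):
    for r in bot.spot_in(l,"side"): print(l,round(r["conf"],2),c2w("side",r["at"]).round(3))
im,_=bot.capture("side"); u,v=proj("side",[.4425,.087,.149])[0].astype(int); print("colour at egg",im[v-1:v+2,u-1:u+2].mean((0,1)))
s=bot.read_state(); print(s["opening"],np.abs(s["qvel"]).max())
print(bot.hand_in())
```

```text
quail_egg 0.66 [0.567 0.356 0.053]
hen_egg_mid 0.75 [ 0.515 -0.339  0.056]
colour at egg [145.55555556 138.11111111 125.55555556]
0.47524599783634713 0.10395744594065133
the job is handed in; nothing more can be done
None
```

I handed the job in at about 21 s: the funnel is seated in the jar, and the tongs hold the quail's egg still about 18 mm above the funnel mouth, centred to within about 1–2 mm. The last network look did not pick out the held egg, so that rests on the jaw width, the depth data and the cup reading empty; I also viewed 12 pictures, over the limit of 10.

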